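Check the push latch of the blue fuel flap

TASK

Check the push latch of the fuel flap on the blue car body section: gently press the shut flap in with a fingertip so that it pops open, take the finger away and let the flap stand open by itself for a second, then push it back down and press it home so that it stays latched shut. Only push on the flap's outer face: do not grip it or hook it from beneath. Leave the white section's flap shut, and do not move or tip any of the other things on the table.

Things in the scene. Friction and masses are not known exactly. Their poses are not given: they have to be found in the camera images.
- blue_section: Blue car body section, fixed, on a black stand 250 x 230 mm whose height varies by 60 mm. Origin: centre of the stand, 115 mm below the panel's centre. Its panel, 240 x 220 mm, is tilted 0.2 rad about y (normal leans to this frame's -x, the low edge is on the -x side). In its middle is a 130 x 130 mm blue fuel flap, hinged along its +y edge, free edge on the -y side.
- white_section: White car body section of the same make and size as the blue one, with its own push-latch flap and a stand of its own height; fixed. Origin as for the blue one. Not to be used.
- blue_flap (a joint): Opening angle (rad): -0.01 to 0 latched shut, 0.58 to 0.6 popped open. Push-push latch, spring always opening: from either state, push to the bottom (-0.066) and let go: it changes over and stays there. A press short of the bottom returns to where it was; holding 0.3 s at the bottom makes sure. Swings open in under 1 s. Cannot be pulled open.
- blue_flap_press (a point): Good place to press, marked by a pale dot 16 mm across: on the blue flap's outer face, 100 mm from the hinge, 30 mm from the free edge, mid-width; moves with the flap. z outer normal, -y from hinge to free edge. Shut, the face is 2 mm proud of the panel. The bottom is 6 to 7 mm below shut here; slowly 1 to 3 N, but 6 to 10 N at a brisk touch; the bottom stop is springy: aim 10 mm below shut.
- blue_flap_hinge (a point): Middle of the blue flap's hinge edge, level with its outer face; stays put as the flap swings. Axes as for blue_flap_press. The flap is 6 mm thick and reaches 130 mm from here to its free edge; a black liner, 110 x 112 mm, 3 mm thick, covers its underside and must not be touched. More than 60 N on the flap would damage it.
- white_flap (a joint): Opening angle of the white flap in rad: 0 shut. It must stay shut.
- cup_a: White paper cup, 84 mm across the rim, 100 mm tall, standing, open end up; origin at the centre of its foot.
- cup_b: Another such white paper cup; origin at the centre of its foot.
- paint_pot: Small blue touch-up paint jar with a black cap, 32 mm across, 75 mm tall, standing on the low ledge of the blue section's stand, in front of the panel (ledge 120 mm wide, 65 mm deep, 14 mm above the section's origin); origin at the centre of its foot.
- key_fob: Black car key fob lying on the ledge of the white section's stand, 70 x 36 x 14 mm; origin at the centre of its underside.
- hammer: Hammer, 260 mm long, lying flat on the left; handle towards its own -x.
- tape_roll: Roll of yellow tape lying flat, 90 mm across, 30 mm high; origin at the centre of its underside.

How it is judged:
By the outcome, as a careful person would: the job done as asked, in the order asked, and still so for the second after the job is handed in, with the robot touching nothing.
It also fails if it takes over 42 s, if anything falls off the work surface, if the arm or the gripper's body presses on something with over 40 N, if the wrist force passes 120 N, or if a joint passes its speed limit or range.

ROBOT

A 7-joint arm with a two-finger parallel gripper is mounted at the origin on the work surface. World frame = base frame: x ahead of the robot, y to its left, z up, the work surface at z = 0. Lengths are in m, angles in rad, forces in N, time in s.
With the tool pointing down it reaches from about 0.4 to 0.875 m from the base axis. Payload 19.3 kg.
Tool frame: the origin (TCP) lies at the very end of the fingers, on their centre line; the grasp point (between the pads) lies 19 mm behind it (bot.grasp_offset is the distance from the TCP to the grasp point, in m); z points along the fingers, x is the direction in which the jaws open and shut, and the axes are right-handed (so a half turn about z gives the same grasp; the last joint's range is limited). The gripper opens to 85 mm and grips with 20 to 120 N. Pads are 22 mm wide; open, the fingers measure 114 mm over their backs; the gripper's body (76 mm by 85 mm) begins 54 mm behind the grasp point. The pads swing forward as they close: fully open they stand 13 mm farther back than shut.
Start: joints at [-1.376, 0.521, -0.036, 1.599, 0.021, 1.021, -0.113], TCP at [0.164, 0.603, 0.231] pointing down, gripper open.
Joint ranges: [-2.91, 2.91], [-0.3, 2.13], [-1.5, 1.42], [0.17, 2.43], [-1.26, 4.41], [0.16, 1.93], [-2.52, 2.52]. Speed limits (rad/s): [1.89, 1.89, 2.39, 2.39, 3.01, 3.01, 3.01].

INTERFACE

Orientations are given as [roll, pitch, yaw] about the fixed x, y, z axes, in that order (R = Rz(yaw) Ry(pitch) Rx(roll)).
In Python, from workcell import status, grab_frame, calibration, job, regions_of, mark_of, bot gives the robot as it stands.
- The arm moves only by the tool carry_out, never from a script. Its argument "deltas" is one flat list of numbers, 5 for each row, row after row: the opening, from -1 (shut) to 1 (fully open), then the shift along the tool's x, y, z in cm, then the turn about the tool's z in degrees. A call has 1 to 20 rows; each row shifts and turns the commanded pose from where the row before left it, along the tool's axes as they then stand; what a row does not reach is not made up. A row lasts 1/12 s, in which the tool goes at most 41.7 mm and 7.16 degrees, less where a joint would pass 70% of its speed; a pose out of reach is approached as far as the arm can. A call with a gripper value outside its range is refused whole. The fingers move at their own pace and stop on an object; "newtons" is the grip in N (left out, the last holds). Time passes only in rows, so rows that do not move let the fingers close. It gives the time, the measured TCP pose, the force and the opening at its end, in the units of the state.
- status.observe(): the state, without advancing time (a new reading comes with each control period).
- grab_frame(name): name is "side" or "top"; returns the picture (480x640x3 uint8, red, green, blue); there is no depth.
- calibration(name): a dict with "fov_y" (degrees; the focal length in pixels is half the picture's height over the tangent of half this angle, whatever the lens; pixels are square), "cx", "cy" (the principal point, pixels), "R" (3x3) and "t" (3): a world point X has camera coordinates R X + t. Camera axes: x right, y down, z forward; pixel columns grow to the right and rows downward; lengths in m; the calibration is good to about 2 mm. A picture is of the moment at which its call begins. calibration takes no time and is no camera call.
- job.job_done(): hands the job in, once; it reports no verdict.
Trained networks look in the newest picture that a camera, given by its name, has taken for a name from the list of things; names that differ only in an ending like _2 or _b are one class to them, and where a whole thing is asked for, a point or a joint stands for the part that bears it (a point fixed in the world has none). Each returns a list of dicts, best first, with "p" (0 to 1); they miss things now and then, are a little off and sometimes report something else, mostly with a low value. They report only what shows in the picture. A call takes as long as a camera call.
- regions_of(camera, target): "region" (480x640 bool, what is visible of it) and "xy" ([column, row] in pixels, amid what is visible of it).
- mark_of(camera, target): "xy" ([column, row] in pixels: a listed point, or the origin of a listed thing).
The state is a dict: "clock": time; "qpos": joint angles; "qd": joint speeds; "joint_efforts": joint torques, N m; "position": TCP position; "tool_rot": TCP orientation; "force": force on the tool from outside, world axes, zero at the start; "moment": the same for the moment, N m; "grip_width": finger opening in m.
Only numpy, scipy, OpenCV 4.12 (cv2) and the standard library are available. Lean on these libraries where they do the work, as an engineer would, in place of code of your own. Each camera call takes 0.05 s, during which the arm holds its last target.

## Working session

There is one attempt and no reset: what is moved stays moved. The work goes in short steps, Python scripts to look and compute and a tool call to move; the robot and the scene stay as the last step left them, time stands still between calls to the robot, and variables do not carry over. Pictures are saved under pics/ and viewed, and the job is handed in when it is done.

Besides the shell and the picture viewer there is one more tool, called after "Request:" as name(argument=value, ...) on one line, values as JSON. carry_out: Moves the arm, as the interface text tells. Its arguments: {"type":"object","properties":{"deltas":{"type":"array","items":{"type":"number"}},"newtons":{"type":"number"}},"required":["deltas"]}

```bash
mkdir -p pics
python3 - <<'E'
from workcell import status, grab_frame, calibration, job, regions_of, mark_of, bot
import cv2,numpy as np
s=status.observe(); print({k:np.round(v,3).tolist() for k,v in s.items()})
for c in("side","top"):
    im=grab_frame(c); cv2.imwrite(f"pics/{c}0.png",im[:,:,::-1])
    k=calibration(c); print(c,k)
    for t in("blue_flap_press","blue_flap_hinge","blue_section","white_section"):
        print(t,[(np.round(m["xy"],1).tolist(),round(float(m["p"]),2)) for m in mark_of(c,t)[:3]])
E
```

```text
{'clock': 0.0, 'qpos': [-1.376, 0.522, -0.036, 1.6, 0.021, 1.021, -0.113], 'qd': [0.0, -0.001, -0.0, -0.001, -0.001, -0.001, 0.001], 'joint_efforts': [0.003, -92.713, 1.981, -36.993, 0.018, 0.009, -0.0], 'position': [0.164, 0.603, 0.231], 'tool_rot': [3.142, 0.001, 1.306], 'force': [-0.084, -0.003, 0.48], 'moment': [-0.003, 0.043, -0.041], 'grip_width': 0.086}
side {'fov_y': 48.20012144781735, 'cx': 316.0962797764277, 'cy': 245.58867395744315, 'R': array([[-0.85314603, -0.52158924,  0.00930129],
       [-0.4130145 ,  0.66444711, -0.62283951],
       [ 0.31868617, -0.53521463, -0.78229433]]), 't': array([0.4636301 , 0.30796829, 1.20219452])}
blue_flap_press [([278.2, 295.6], 0.76)]
blue_flap_hinge [([238.7, 322.5], 0.79)]
blue_section [([264.2, 334.1], 0.68)]
white_section [([357.2, 213.2], 0.71)]
top {'fov_y': 50.265687942847606, 'cx': 317.95527923450936, 'cy': 245.85103650861888, 'R': array([[-0.00753861, -0.99991543, -0.01059773],
       [-0.98168972,  0.00941763, -0.19025406],
       [ 0.19033777,  0.00896943, -0.98167769]]), 't': array([0.02197468, 0.561589  , 1.50443818])}
blue_flap_press [([261.3, 248.3], 0.81)]
blue_flap_hinge [([226.3, 238.2], 0.75)]
blue_section [([249.1, 249.5], 0.6), ([164.3, 231.6], 0.53)]
white_section [([391.7, 250.7], 0.65)]
```

View pics/side0.png

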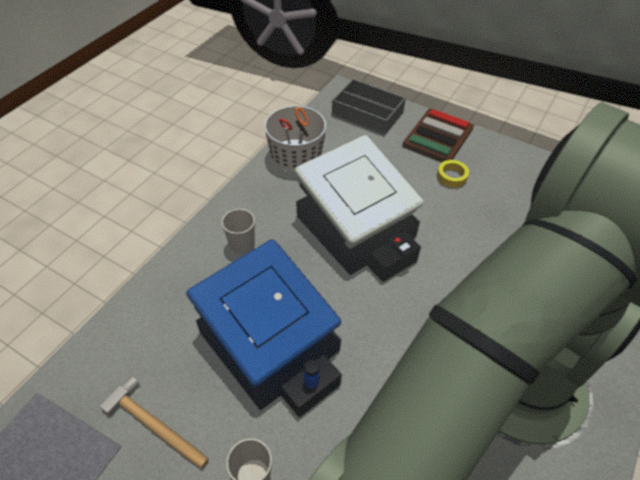

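View pics/top0.png

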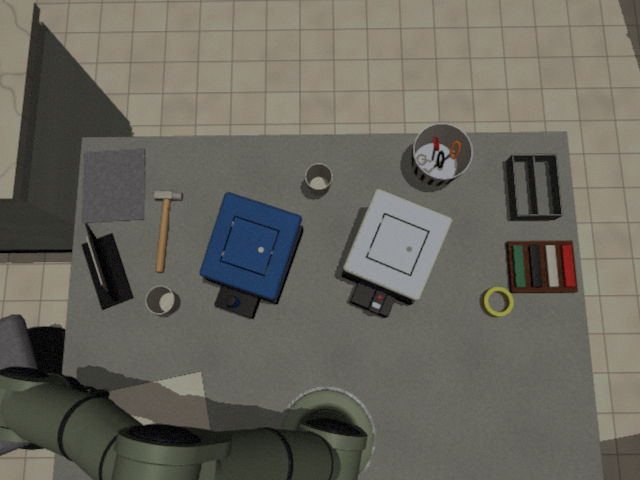

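The side view shows the blue panel centred near (265,305), with its dot at (278,296). In the top view the dot is at (261,249) and the hinge side is on the left. The networks agree with both pictures. Next I triangulate.

```bash
cat > h.py <<'E'
import cv2,numpy as np
from workcell import *
from scipy.optimize import least_squares
from scipy.spatial.transform import Rotation as Ro
def K(c):
    k=calibration(c);f=240/np.tan(np.radians(k["fov_y"]/2));return k,f
def proj(c,X):
    k,f=K(c);X=np.atleast_2d(X);Y=X@k["R"].T+k["t"];return np.c_[f*Y[:,0]/Y[:,2]+k["cx"],f*Y[:,1]/Y[:,2]+k["cy"]]
def tri(a,b):
    r=least_squares(lambda X:np.r_[proj("side",X)[0]-a,proj("top",X)[0]-b],[.6,.1,.15]);return r.x,r.fun
E
python3 - <<'E'
from h import *
im={c:cv2.imread(f"pics/{c}0.png") for c in("side","top")}
d={}
for c,p in(("side",(278,296)),("top",(261,249))):
    x0,y0=p[0]-12,p[1]-12
    w=im[c][y0:y0+24,x0:x0+24].astype(float)
    r=w[:,:,2]; wt=np.clip(r-80,0,None); ys,xs=np.mgrid[0:24,0:24]
    print(c,r.max(),(wt>0).sum())
    d[c]=np.array([(wt*xs).sum()/wt.sum()+x0,(wt*ys).sum()/wt.sum()+y0]);print(d[c])
    big=cv2.resize(im[c][p[1]-80:p[1]+80,p[0]-100:p[0]+100],(800,640),interpolation=cv2.INTER_CUBIC)
    cv2.imwrite(f"pics/z_{c}.png",big[:600])
P,e=tri(d["side"],d["top"]);print("dot",P,e)
print("hinge nn",tri([238.7,322.5],[226.3,238.2]))
# panel corners from blue mask of the top view
# model fit: panel pose
def pose(q): # yaw, dot pos
    R=Ro.from_euler("z",q[0])*Ro.from_euler("y",-0.2)
    return R
# flap outline: mask contour of the bright-blue panel in both images
m={}
for c in im:
    hsv=cv2.cvtColor(im[c],cv2.COLOR_BGR2HSV)
    k=((hsv[:,:,0]>100)&(hsv[:,:,0]<125)&(hsv[:,:,1]>120)&(hsv[:,:,2]>60)).astype(np.uint8)
    k=cv2.morphologyEx(k,cv2.MORPH_CLOSE,np.ones((9,9)))
    n,l,s,_=cv2.connectedComponentsWithStats(k);i=1+s[1:,4].argmax();print(c,s[i])
    ct=max(cv2.findContours((l==i).astype(np.uint8),0,1)[0],key=cv2.contourArea)
    print(cv2.approxPolyDP(ct,6,True)[:,0].tolist())
E
```

```text
side 201.0 68
[277.5        295.86460102]
top 152.0 34
[260.62381597 249.32543978]
dot [0.53293557 0.17896418 0.15865675] [-0.01409231 -0.00452615  0.00633661  0.01851194]
hinge nn (array([0.56441678, 0.27653867, 0.16043976]), array([-0.35520884, -0.11525864,  0.18051923,  0.48283719]))
side [  187   240   153   146 12147]
[[272, 240], [187, 292], [254, 385], [339, 323]]
top [ 200  193  101  106 6983]
[[226, 193], [200, 273], [274, 298], [300, 217]]
```

View pics/z_side.png

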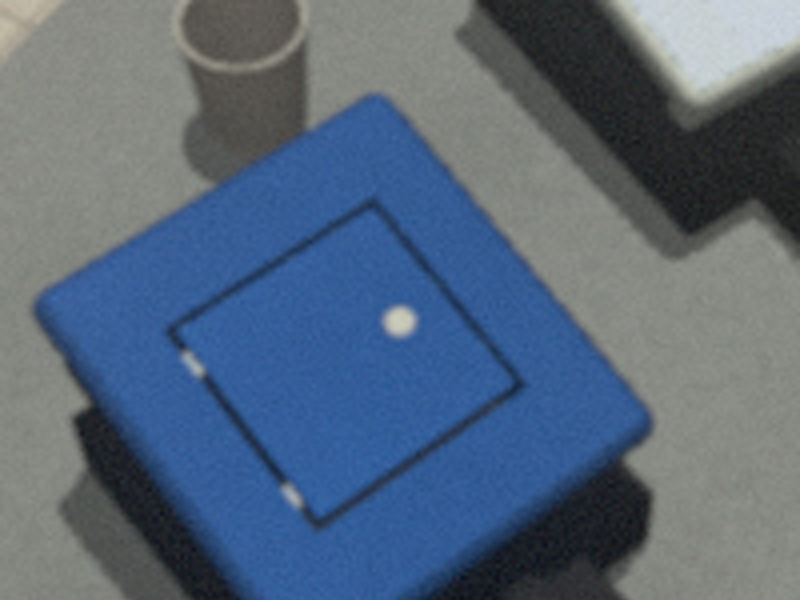

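View pics/z_top.png

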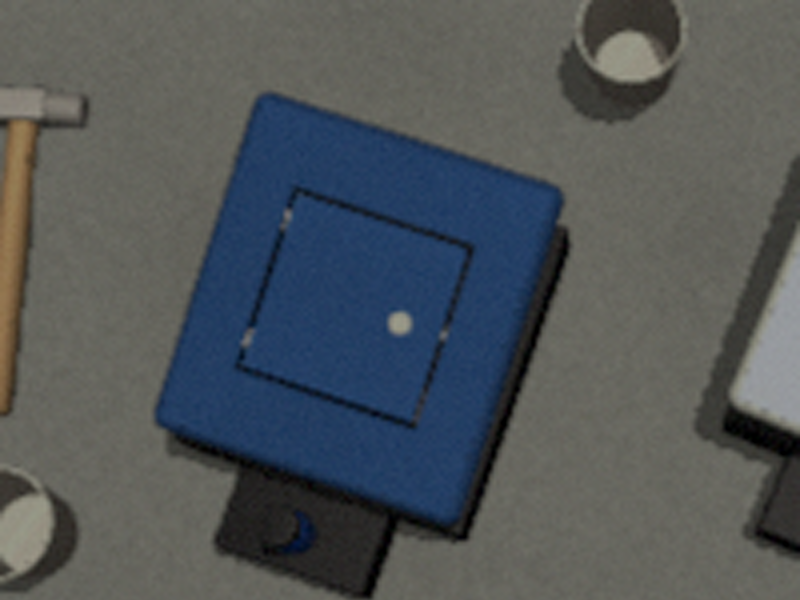

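Run:
```python
from h import *
S=np.array([(170,328),(373,200),(521,383),(317,524)])/4+[178-.375,216-.375]
T=np.array([(297,188),(472,245),(414,425),(240,367)])/4+[161-.375,169-.375]
dS=np.array([277.5,295.86]);dT=np.array([260.62,249.33])
L=np.array([(.0655,.0,0),(.0655,-.1305,0),(-.0655,-.1305,0),(-.0655,0,0)])
Ld=np.array([[0,-.1,0]])
def f(q,full=False):
    R=Ro.from_euler("zy",0) if 0 else Ro.from_matrix(Ro.from_euler("z",q[3]).as_matrix()@Ro.from_euler("y",-0.2).as_matrix())
    X=R.apply(np.r_[L,Ld])+q[:3]
    if full:return R,X
    return np.r_[(proj("side",X)-np.r_[S,[dS]]).ravel(),(proj("top",X)-np.r_[T,[dT]]).ravel()]
r=least_squares(f,[.56,.27,.16,-.3]);print(r.x,np.round(r.fun,1))
R,X=f(r.x,True);print("hinge",X[0]/2+X[3]/2,"dot",X[4]);print(R.as_matrix().round(3))
np.savez("fit.npz",R=R.as_matrix(),hinge=r.x[:3],dot=X[4])
for t in("cup_a","paint_pot","hammer"):
    for c in("side","top"):pass
```

```text
[ 0.56634217  0.27312676  0.15818338 -0.33417383] [ 0.7 -0.  -0.2  0.6 -0.7 -0.2  0.3 -0.8 -0.2 -0.1  0.1  0.7 -0.6  0.7
 -0.4 -0.4  0.1 -0.4  0.1 -0.2]
hinge [0.56634217 0.27312676 0.15818338] dot [0.53354329 0.1786586  0.15818338]
[[ 0.926  0.328 -0.188]
 [-0.321  0.945  0.065]
 [ 0.199  0.     0.98 ]]
```

Request:
carry_out(deltas=[-1, -0.5, 0.8, -0.8, 0, -1, -1, 1.5, -0.8, 0, -1, -1.5, 2.3, -0.8, 0, -1, -1.6, 2.4, -0.8, 0, -1, -1.6, 2.4, -0.6, 0, -1, -1.6, 2.4, 0, 0, -1, -1.6, 2.4, 0, 0, -1, -1.6, 2.4, 0, 0, -1, -1.6, 2.4, 0, 0, -1, -1.6, 2.4, 0, 0, -1, -1.6, 2.4, 0, 0, -1, -1.6, 2.4, 0, 0, -1, -1.6, 2.4, 0, 0, -1, -1.6, 2.4, 0, 0, -1, -1.6, 2.4, 0, 0, -1, -1.6, 2.4, 0, 0, -1, -1.6, 2.4, 0, 0, -1, -1.6, 2.4, 0, 0, -1, -1.5, 2.3, 0, 0, -1, -1, 1.4, 0, 0])

```text
clock: 2.17
position: [0.5156, 0.1982, 0.2704]
tool_rot: [3.14, -0.0, 1.302]
force: [-1.0, -0.3, -0.3]
grip_width: 0.0002
```

Request:
carry_out(deltas=[-1, -0.4, 0.7, 0.5, 0, -1, -0.5, 0.8, 1, 0, -1, -0.4, 0.6, 1, 0, -1, 0, 0, 1, 2, -1, 0, 0, 1, 2, -1, 0, 0, 1, 0, -1, 0, 0, 0.5, 0, -1, 0, 0, 0, 0, -1, 0, 0, 0, 0])

```text
clock: 2.92
position: [0.5306, 0.1847, 0.2091]
tool_rot: [-3.141, 0.0, 1.237]
force: [-0.2, -0.8, 0.2]
grip_width: 0.0004
```

Run:
```python
from h import *
s=status.observe();print(s["clock"],s["position"],s["tool_rot"],s["force"])
for c in("side",):
    im=grab_frame(c)[:,:,::-1]; print(proj(c,s["position"]))
    cv2.imwrite(f"pics/{c}1.png",cv2.resize(im[180:400,120:440],(800,550),interpolation=cv2.INTER_CUBIC))
z=np.load("fit.npz");print(z["R"].T@(s["position"]-z["hinge"]))
```

```text
2.9167 [0.53059903 0.18466123 0.20912531] [-3.14123130e+00  3.03383565e-04  1.23743303e+00] [-0.21480753 -0.82808506  0.17276868]
[[275.73294049 284.91113512]]
[ 0.00546511 -0.09529511  0.0508702 ]
```

View pics/side1.png

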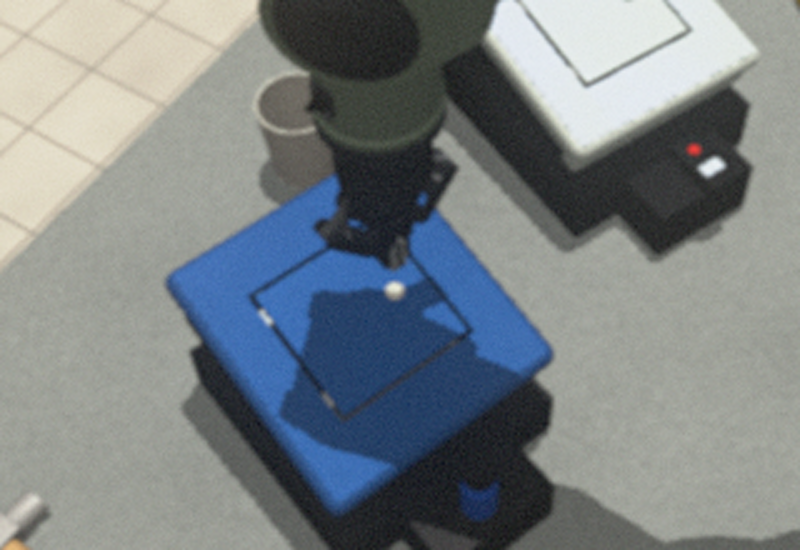

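The closed fingertip is just above the pale dot, with the tip at about (395,265) and the dot at (395,291) in the crop. Next I go down slowly.

Request:
carry_out(deltas=[-1, -0.2, 0, 0.5, 0, -1, -0.2, 0, 0.8, 0, -1, -0.1, 0, 0.8, 0, -1, 0, 0, 0.8, 0, -1, 0, 0, 0.5, 0, -1, 0, 0, 0.3, 0, -1, 0, 0, 0.2, 0, -1, 0, 0, 0.2, 0, -1, 0, 0, 0.1, 0, -1, 0, 0, 0.1, 0, -1, 0, 0, 0, 0])

```text
clock: 3.88
position: [0.5292, 0.1798, 0.1663]
tool_rot: [3.142, -0.0, 1.236]
force: [0.8, -0.9, -0.4]
grip_width: -0.0002
```

Request:
carry_out(deltas=[-1, 0, 0, 0.1, 0, -1, 0, 0, 0.1, 0, -1, 0, 0, 0.1, 0, -1, 0, 0, 0.1, 0, -1, 0, 0, 0.1, 0, -1, 0, 0, 0.1, 0, -1, 0, 0, 0.1, 0, -1, 0, 0, 0, 0])

```text
clock: 4.55
position: [0.5291, 0.1798, 0.1591]
tool_rot: [-3.141, 0.0, 1.236]
force: [-0.2, -0.9, 0.1]
grip_width: 0.0003
```

Request:
carry_out(deltas=[-1, 0, 0, 0.1, 0, -1, 0, 0, 0.1, 0, -1, 0, 0, 0.1, 0, -1, 0, 0, 0.1, 0, -1, 0, 0, 0, 0])

```text
clock: 4.97
position: [0.5292, 0.1797, 0.1552]
tool_rot: [3.141, 0.0, 1.236]
force: [1.0, 0.0, -0.5]
grip_width: -0.0001
```

Request:
carry_out(deltas=[-1, 0, 0, 0.1, 0, -1, 0, 0, 0.1, 0, -1, 0, 0, 0.1, 0, -1, 0, 0, 0, 0])

```text
clock: 5.3
position: [0.5291, 0.1798, 0.1521]
tool_rot: [-3.141, 0.0, 1.236]
force: [1.4, -0.7, 0.9]
grip_width: -0.0001
```

Request:
carry_out(deltas=[-1, 0, 0, 0.1, 0, -1, 0, 0, 0.1, 0, -1, 0, 0, 0, 0])

```text
clock: 5.55
position: [0.5294, 0.1798, 0.1505]
tool_rot: [3.141, -0.0, 1.236]
force: [-0.7, -1.6, 9.7]
grip_width: -0.0001
```

Run:
```python
from h import *
s=status.observe();print(s["force"],s["moment"],s["position"])
im=grab_frame("side")[:,:,::-1]
cv2.imwrite("pics/side2.png",cv2.resize(im[240:360,190:350],(800,600),interpolation=cv2.INTER_CUBIC))
```

```text
[-0.70728535 -1.60884041  9.74091586] [-0.21777666  0.07307704  0.05279623] [0.52940201 0.17979468 0.15050608]
```

View pics/side2.png

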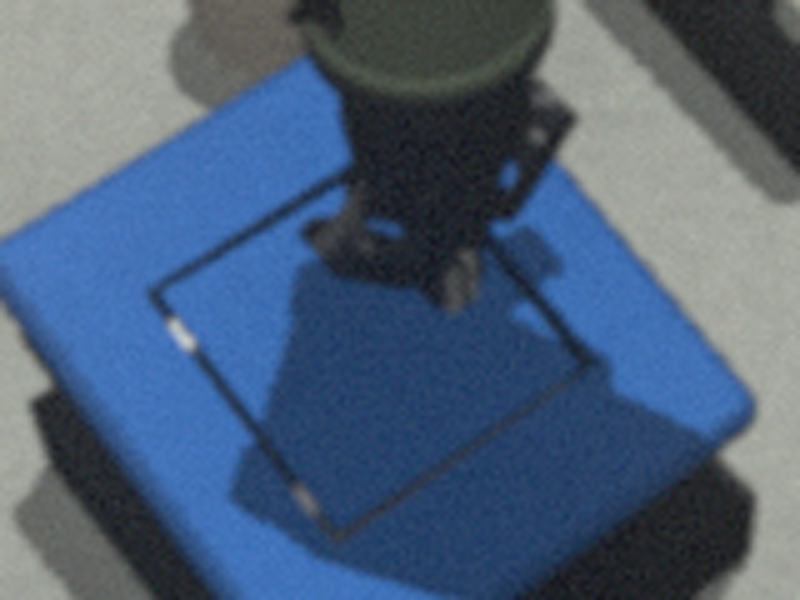

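Force jumped to about 10 N, so the flap is at the bottom stop. I'll go 1 mm further, hold, then retreat.

Request:
carry_out(deltas=[-1, 0, 0, 0.1, 0, -1, 0, 0, 0, 0, -1, 0, 0, 0, 0, -1, 0, 0, 0, 0, -1, 0, 0, 0, 0])

```text
clock: 6.02
position: [0.5295, 0.1798, 0.15]
tool_rot: [3.141, -0.001, 1.236]
force: [-2.1, -0.8, 16.6]
grip_width: -0.0001
```

Request:
carry_out(deltas=[-1, 0, 0, -1, 0, -1, 0, 0, -2, 0, -1, 0, 0, -3, 0, -1, 0, 0, -3, 0, -1, 0, 0, -3, 0, -1, 0, 0, -3, 0, -1, 0, 0, -2, 0, -1, 0, 0, -1, 0, -1, 0, 0, 0, 0, -1, 0, 0, 0, 0])

```text
clock: 6.85
position: [0.5289, 0.1797, 0.3287]
tool_rot: [-3.141, 0.0, 1.236]
force: [0.3, 1.4, -0.4]
grip_width: 0.0002
```

Run:
```python
from h import *
s=status.observe();print(s["clock"],s["force"],s["position"])
im=grab_frame("side")[:,:,::-1]
cv2.imwrite("pics/side3.png",cv2.resize(im[180:400,120:440],(800,550),interpolation=cv2.INTER_CUBIC))
print([(m["xy"],m["p"]) for m in mark_of("side","blue_flap_press")])
z=np.load("fit.npz");a=.59
print("expected open dot",proj("side",z["hinge"]+z["R"]@[0,-.1*np.cos(a),.1*np.sin(a)]))
```

```text
6.85 [ 0.31274174  1.39089726 -0.43900978] [0.52886905 0.17974911 0.32872946]
[([276.8, 288.4], 0.78)]
expected open dot [[272.70567441 289.01020064]]
```

View pics/side3.png

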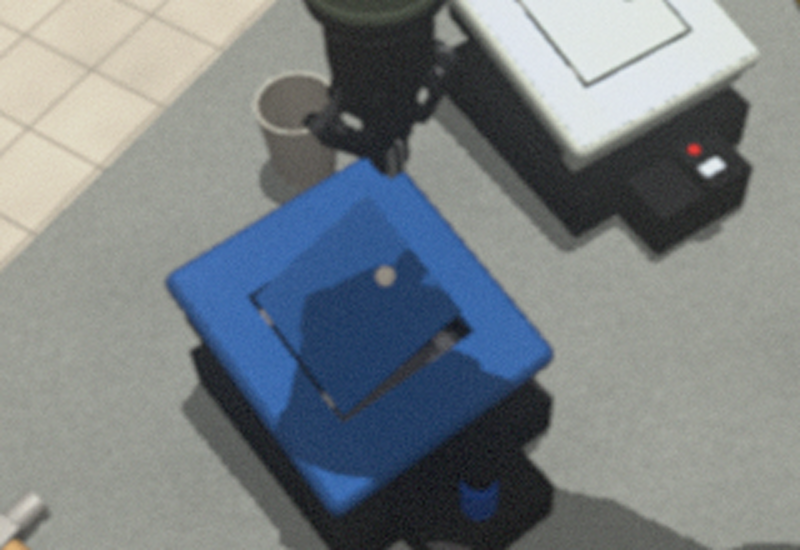

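The flap is swinging open, with the dot near (276,288). I'll wait while shifting toward the hinge, well above it.

Request:
carry_out(deltas=[-1, 0.5, 0, 0, 0, -1, 1, 0, 0, 0, -1, 1, 0, 0, 0, -1, 0, 0, 0, 0, -1, 0, 0, 0, 0, -1, 0, 0, 0, 0, -1, 0, 0, 0, 0, -1, 0, 0, 0, 0, -1, 0, 0, 0, 0, -1, 0, 0, 0, 0, -1, 0, 0, 0, 0, -1, 0, 0, 0, 0, -1, 0, 0, 0, 0, -1, 0, 0, 0, 0, -1, 0, 0, 0, 0, -1, 0, 0, 0, 0, -1, 0, 0, 0, 0, -1, 0, 0, 0, 0, -1, 0, 0, 0, 0, -1, 0, 0, 0, 0])

```text
clock: 8.62
position: [0.5374, 0.2034, 0.3293]
tool_rot: [3.142, -0.0, 1.236]
force: [1.2, -1.0, -0.2]
grip_width: 0.0002
```

Request:
carry_out(deltas=[-1, 0, 0, 0, 0, -1, 0, 0, 0, 0, -1, 0, 0, 0, 0, -1, 0, 0, 0, 0, -1, 0, 0, 0, 0, -1, 0, 0, 0, 0, -1, 0, 0, 0, 0, -1, 0, 0, 0, 0])

```text
clock: 9.28
position: [0.5374, 0.2034, 0.3293]
tool_rot: [3.142, -0.0, 1.236]
force: [1.0, 0.1, -0.8]
grip_width: -0.0
```

Run:
```python
from h import *
s=status.observe();print(s["clock"],s["force"],s["position"])
im=grab_frame("side")[:,:,::-1]
cv2.imwrite("pics/side4.png",cv2.resize(im[180:400,120:440],(800,550),interpolation=cv2.INTER_CUBIC))
a=np.array([m["xy"] for m in mark_of("side","blue_flap_press")][0])
z=np.load("fit.npz")
from scipy.optimize import minimize_scalar
D=lambda t:proj("side",z["hinge"]+z["R"]@[0,-.1*np.cos(t),.1*np.sin(t)])[0]
r=minimize_scalar(lambda t:((D(t)-a)**2).sum(),bounds=(-.1,.8),method="bounded");print(a,r.x,D(.59),r.fun)
print("tcp panel",z["R"].T@(s["position"]-z["hinge"]))
```

```text
9.2833 [ 1.02376914  0.10930431 -0.75487389] [0.53737358 0.20339361 0.32930817]
[275.1 288.7] 0.4714377854138314 [272.70567441 289.01020064] 0.8928758469880783
tcp panel [ 0.02959244 -0.075377    0.16860659]
```

View pics/side4.png

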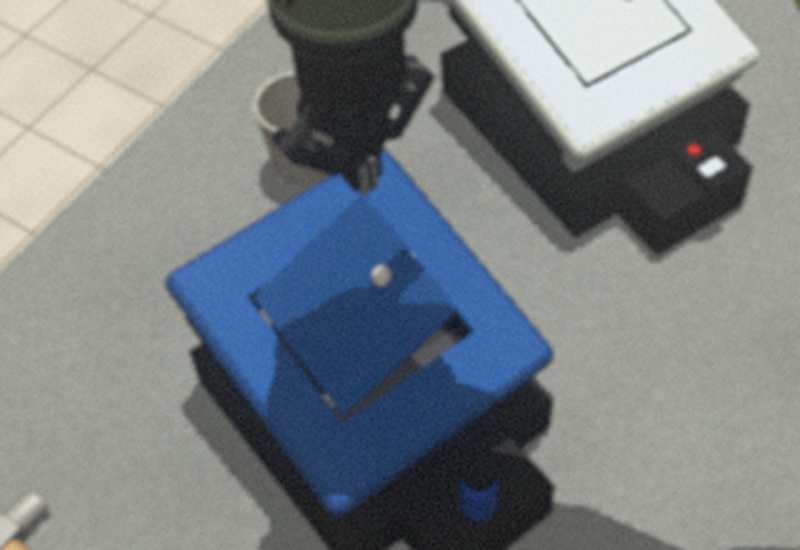

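The flap stands open: the dot at about (272,290) matches roughly 0.59 rad, and it has stood for well over a second. Next I push it down.

Request:
carry_out(deltas=[-1, 0, 0, 0.8, 0, -1, 0, 0, 1.6, 0, -1, 0, 0, 2, 0, -1, 0, 0, 2, 0, -1, 0, 0, 1.4, 0, -1, 0, 0, 0.7, 0, -1, 0, 0, 0.4, 0, -1, 0, 0, 0.3, 0, -1, 0, 0, 0.3, 0, -1, 0, 0, 0.3, 0, -1, 0, 0, 0.3, 0, -1, 0, 0, 0.3, 0, -1, 0, 0, 0.3, 0, -1, 0, 0, 0.3, 0])

```text
clock: 10.55
position: [0.5374, 0.2034, 0.2191]
tool_rot: [3.141, -0.0, 1.236]
force: [1.0, 0.6, 0.3]
grip_width: -0.0
```

Request:
carry_out(deltas=[-1, 0, 0, 0.3, 0, -1, 0, 0, 0.3, 0, -1, 0, 0, 0.3, 0, -1, -0.1, 0, 0.3, 0, -1, -0.1, 0, 0.3, 0, -1, -0.1, 0, 0.3, 0, -1, -0.1, 0, 0.3, 0])

```text
clock: 11.13
position: [0.5361, 0.1994, 0.198]
tool_rot: [3.141, -0.0, 1.236]
force: [0.4, -0.3, 2.3]
grip_width: 0.0002
```

Run:
```python
from h import *
s=status.observe();print(s["clock"],s["force"],s["position"])
im=grab_frame("side")[:,:,::-1]
cv2.imwrite("pics/side5.png",cv2.resize(im[240:360,190:350],(800,600),interpolation=cv2.INTER_CUBIC))
```

```text
11.1333 [ 0.36813378 -0.25771264  2.26242031] [0.53608777 0.1994259  0.19804428]
```

View pics/side5.png

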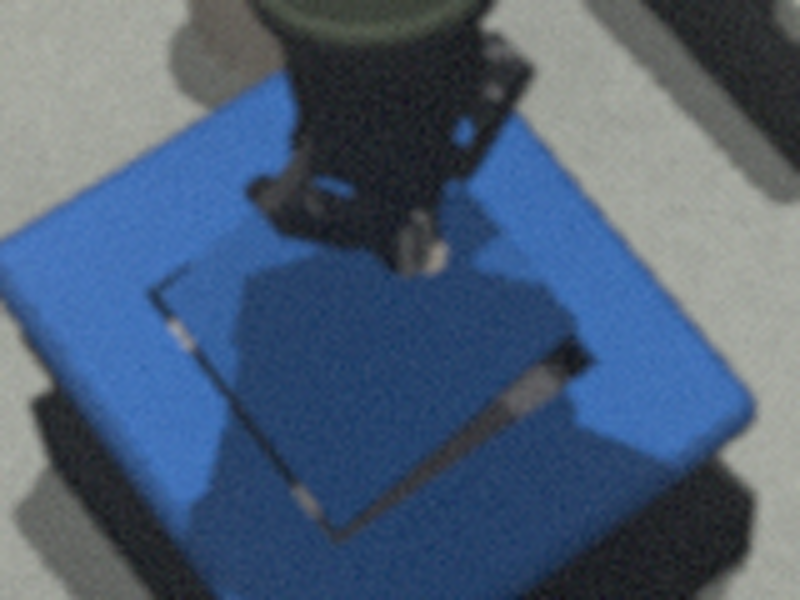

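The finger is on the outer face beside the dot and the flap is closing under it at about 2 N. I continue down.

Request:
carry_out(deltas=[-1, -0.2, 0, 0.3, 0, -1, -0.2, 0, 0.3, 0, -1, -0.2, 0, 0.3, 0, -1, -0.2, 0, 0.3, 0, -1, -0.2, 0, 0.3, 0, -1, -0.2, 0, 0.3, 0, -1, -0.2, 0, 0.3, 0, -1, -0.2, 0, 0.3, 0, -1, -0.2, 0, 0.3, 0, -1, -0.1, 0, 0.3, 0, -1, -0.1, 0, 0.3, 0, -1, -0.1, 0, 0.3, 0, -1, 0, 0, 0.2, 0, -1, 0, 0, 0.2, 0, -1, 0, 0, 0.1, 0])

```text
clock: 12.43
position: [0.5291, 0.1796, 0.157]
tool_rot: [-3.141, 0.0, 1.236]
force: [0.8, -0.8, 1.8]
grip_width: -0.0002
```

Request:
carry_out(deltas=[-1, 0, 0, 0.1, 0, -1, 0, 0, 0.1, 0, -1, 0, 0, 0.1, 0, -1, 0, 0, 0.1, 0, -1, 0, 0, 0.1, 0, -1, 0, 0, 0.1, 0, -1, 0, 0, 0.1, 0, -1, 0, 0, 0, 0, -1, 0, 0, 0, 0])

```text
clock: 13.18
position: [0.5295, 0.1798, 0.1506]
tool_rot: [3.141, -0.0, 1.236]
force: [-0.6, -0.7, 8.5]
grip_width: -0.0
```

Request:
carry_out(deltas=[-1, 0, 0, 0.1, 0, -1, 0, 0, 0, 0, -1, 0, 0, 0, 0, -1, 0, 0, 0, 0, -1, 0, 0, 0, 0])

```text
clock: 13.6
position: [0.5297, 0.1799, 0.1501]
tool_rot: [3.141, -0.001, 1.236]
force: [-1.0, -1.7, 16.4]
grip_width: 0.0001
```

Request:
carry_out(deltas=[-1, 0, 0, -0.3, 0, -1, 0, 0, -0.5, 0, -1, 0, 0, -1, 0, -1, 0, 0, -2, 0, -1, 0, 0, -3, 0, -1, 0, 0, -3, 0, -1, 0, 0, -3, 0, -1, 0, 0, -2, 0, -1, 0, 0, -1, 0, -1, 0, 0, 0, 0, -1, 0, 0, 0, 0, -1, 0, 0, 0, 0, -1, 0, 0, 0, 0, -1, 0, 0, 0, 0, -1, 0, 0, 0, 0, -1, 0, 0, 0, 0])

```text
clock: 14.93
position: [0.5291, 0.1797, 0.3069]
tool_rot: [-3.141, 0.001, 1.236]
force: [0.0, 0.0, -0.1]
grip_width: -0.0
```

Run:
```python
from h import *
s=status.observe();print(s["clock"],s["force"],s["position"])
im=grab_frame("side")[:,:,::-1]
cv2.imwrite("pics/side6.png",cv2.resize(im[180:400,120:440],(800,550),interpolation=cv2.INTER_CUBIC))
print([m["xy"] for m in mark_of("side","blue_flap_press")])
im=grab_frame("top")[:,:,::-1];cv2.imwrite("pics/top6.png",im)
```

```text
14.9333 [ 0.04339932  0.01890366 -0.08007976] [0.5290662  0.17971569 0.30689845]
[[276.7, 296.2]]
```

View pics/side6.png

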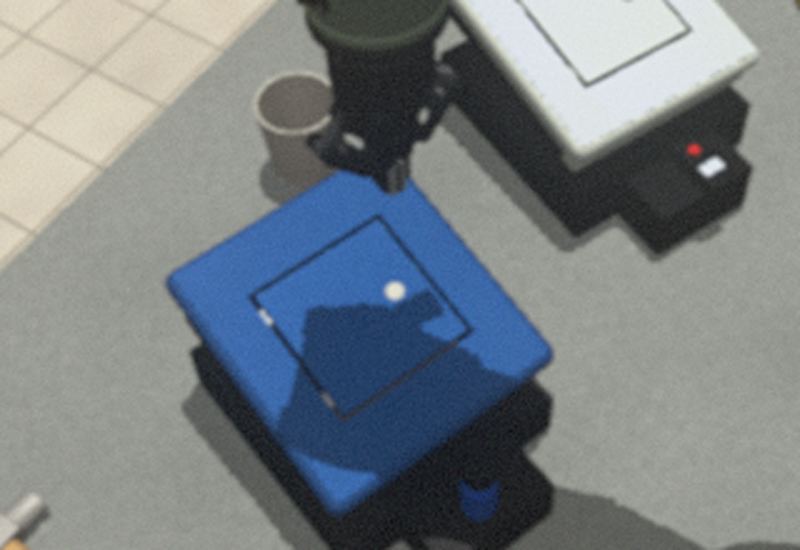

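View pics/top6.png

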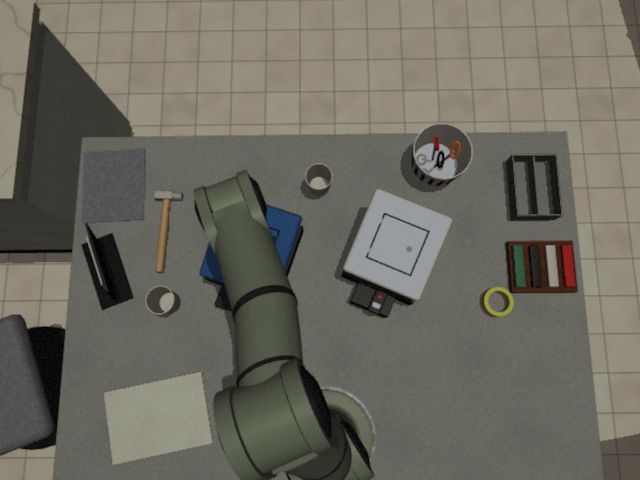

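The flap is flush and shut, with its dot back at (277,296) as at the start, over a second after release. The white flap is shut and nothing else has moved. I hand the job in.

```bash
python3 -c "
from workcell import *
print(job.job_done())"
```

```text
the job is handed in; nothing more can be done
None
```

The latch check on the blue flap is done. I handed it in with the flap latched shut and the robot touching nothing, about 15 s into the 42 s allowed.

- **Opening:** I pressed the pale dot slowly with the closed fingertip to the bottom stop (about 17 N) and held for about 0.3 s. After I withdrew the finger, the flap popped open. It stood free for well over a second.
- **Closing:** I pushed the flap down on its outer face, pressed it home again (about 16 N), held, and withdrew.
- **Last checks:** About 1 s after release the flap was flush and the dot was back at its starting pixel, (277, 296) in the side view. The wrist force was near zero. The white flap, cups, hammer, tape and key fob looked unmoved in the pictures. The paint jar was hidden from the top camera by the arm, but the side view showed it in place.
- **Disagreement:** The side-view network's dot position gave an open angle of about 0.47 rad. My own reading of the picture fitted about 0.59 rad, and that view is not sensitive to the angle.

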